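# Set the load resistor's latched slider to the marked step and switch it on

## Task

On the load resistor, gently squeeze the slider's release lever and, keeping it squeezed, slide the slider along to the notch beside the tall terminal post, then let go so that the latch drops fully into that notch. Only once it is latched there, throw the toggle switch on the same unit fully over, away from the robot. Do not force the slider, and leave everything else on the bench where it is.

Things in the scene. Friction and masses are not known exactly. Their poses are not given: they have to be found in the camera images.
- load: The load resistor: grey vented housing 180 (x) by 380 (y) by 100 mm high, fixed to the bench. Origin: centre of its underside; x across it, away from the robot, y along it, z up. On its top, in order of x: a notched steel bar, the slider, a copper-wound tube along y (x 18 to 50 mm, 12 mm high; end blocks 26 mm high at y -128 and +122 mm), four brass posts (x 72 mm). Toggle switch at y +155 mm.
- bar (a point): Point of the housing at the nominal middle of the notched bar's top (bar: x -63 to -40 mm, 12 mm high, notches open to +x). From -y: a wide parking notch, where the slider starts, then four 10 mm notches, 25 to 50 mm apart, one beside each post. They are roughly cut: a notch's middle lies 2 to 8 mm along y to one side or the other of its post. The 7 mm latch tooth drops in only within 1.5 mm of the middle.
- slider: Slider running along the housing's y (193 mm of travel, 1 to 2 N of friction); axes as load; origin on the housing's top. A saddle 44 mm wide and 15 mm high carries an upright black thumb plate (36 mm along y, outer face at x +6 mm, top at z 68 mm) and, on the robot's side, the release lever. It is fragile: the fingers' forces on slider and lever must not pass 50 N in all (25 N each).
- release (a joint): Squeeze of the release lever, m: 0 let go with the latch in a notch, 0.009 at its stop. It slides towards the thumb plate (+x) against a spring of 5 N at 0, 9.5 N at the stop. The latch tooth is clear of the bar above 0.006; let go between notches it rests on the bar at 0.006 and the slider can still be dragged along; over a notch it snaps back to 0.
- lever (a point): Middle of the release lever's outer face (moves with it): a black upright blade 36 mm along y, from 20 to 68 mm above the housing's top. Outer face at slider x -36 mm when let go, -27 mm at the stop. Lever and plate measure 42 mm over their outer faces let go, 33 mm squeezed. They are pinched from above by two fingers closing along x.
- grip (a point): Point of the slider 47 mm above the housing's top, on its middle in y, at slider x -11 mm: midway between the outer faces of plate and squeezed lever. Only the lever gives in x, so a hand whose fingers close evenly should be centred here (not midway at rest, 4 mm nearer the robot), or shift to here while squeezing. Axes as load.
- pointer (a point): Tip of the slider's brass pointer: slider x +60 mm, on its middle in y (as is the latch tooth), 18 mm above the housing's top. Axes as load.
- tall_post: The tall brass terminal post, 18 mm wide, 40 mm high, standing on the housing's top beside one of the four notches; the other three posts are alike but 14 mm high. Origin: centre of its foot. Axes as load.
- switch (a joint): Angle of the toggle switch, rad: 0 off, leaning 0.5 rad to the housing's -x (robot's) side; 1.0 on, leaning 0.5 rad to +x. Stays where left, takes about 1.5 N at the ball. Its axle is along y, 22 mm above the housing's top at x 0, y +155 mm; the block under it is 70 (x) by 50 by 25 mm.
- switch_tip (a point): Centre of the toggle's black ball (radius 13 mm), 45 mm from its axle.
- adapter: Small black adapter box 50 by 36 by 24 mm lying on the -y end of the housing's top. Leave alone. Origin: underside.
- meter: Red multimeter 90 by 185 by 46 mm lying before the load resistor. Leave alone. Origin: underside.
- transformer: Small bare transformer 75 by 65 by 55 mm behind the load resistor. Leave alone. Origin: underside.
- driver: Screwdriver, 180 mm, lying behind the load resistor. Leave alone.
- fuse: White cartridge fuse standing on end, 23 mm wide, 54 mm high. Leave alone. Origin: underside.
- breaker: White circuit breaker 70 by 36 by 82 mm. Leave alone. Origin: underside.
- mug: White mug, 76 mm wide, 90 mm high. Leave alone. Origin: underside.

How it is judged:
By the outcome, as a careful person would: the job done as asked, in the order asked, and still so for the second after the job is handed in, with the robot touching nothing.
It also fails if it takes over 64 s, if anything falls off the work surface, if the arm or the gripper's body presses on something with over 40 N, if the wrist force passes 120 N, or if a joint passes its speed limit or range.

## Robot

A 7-joint arm with a two-finger parallel gripper is mounted at the origin on the work surface. World frame = base frame: x ahead of the robot, y to its left, z up, the work surface at z = 0. Lengths are in m, angles in rad, forces in N, time in s.
With the tool pointing down it reaches from about 0.4 to 0.85 m from the base axis. Payload 4.4 kg.
Tool frame: the origin (TCP) lies between the finger pads; the fingertips stand 25 mm ahead of it and the grasp point (between the pads) lies 6 mm ahead of it (ctrl.tip_reach is the distance from the TCP to the fingertips, in m); z points along the fingers, y is the line along which they close (so a half turn about z gives the same grasp; the last joint's range is limited). The gripper opens to 94 mm and grips with 3 to 60 N. Pads are 16 mm wide; open, the fingers measure 119 mm over their backs; the gripper's body (75 mm by 177 mm) begins 78 mm behind the grasp point.
Start: joints at [1.075, 0.628, 0.038, 1.517, -0.027, 0.996, -0.02], TCP at [0.271, -0.591, 0.23] pointing down, gripper open.
Joint ranges: [-3.06, 3.06], [-0.37, 2.12], [-1.25, 1.32], [0.18, 2.47], [-1.1, 4.24], [0.23, 1.98], [-2.94, 2.94]. Speed limits (rad/s): [2.57, 2.57, 3.14, 3.14, 3.14, 3.14, 3.14].

## Interface

Orientations are given as a rotation vector (axis times angle).
In Python, from workcell import ctrl, camera, camera_info, hand_in gives the robot as it stands.
- The arm moves only by the tool jog_arm, never from a script. Its argument "moves" is a list of rows, each a list of 7 numbers: the turn, a rotation vector about the tool's x, y, z in rad, then the shift along the tool's x, y, z in m, then the finger opening in m, from 0 to 0.094. A call has exactly 5 rows; each row shifts and turns the commanded pose from where the row before left it, along the tool's axes as they then stand; what a row does not reach is not made up. A row lasts 1/12 s, in which the tool goes at most 41.7 mm and 7.16 degrees, less where a joint would pass 70% of its speed; a pose out of reach is approached as far as the arm can. A call with a gripper value outside its range is refused whole. The fingers move at their own pace and stop on an object; the grip force is fixed at half the most. Time passes only in rows, so rows that do not move let the fingers close, or fill a call up. It gives the time, the measured TCP pose, the force, the opening and the grip force at its end, in the units of the state.
- ctrl.read_state(): the state, without advancing time (a new reading comes with each control period).
- camera(name): name is "side" or "top"; returns the picture (420x560x3 uint8, red, green, blue); there is no depth.
- camera_info(name): a dict with "fx", "fy", "cx", "cy" (pixels), "xyz" and "attitude" of the camera in the world. Camera axes: x right, y down, z forward; pixel columns grow to the right and rows downward; lengths in m; the calibration is good to about 2 mm. A picture is of the moment at which its call begins. camera_info takes no time and is no camera call.
- hand_in(): hands the job in; it is judged then, once.
The state is a dict: "time_s": time; "q": joint angles; "dq": joint speeds; "tau": joint torques, N m; "tool_pos": TCP position; "tool_rot": TCP orientation; "force": force on the tool from outside, world axes, zero at the start; "wrist_torque": the same for the moment, N m; "opening": finger opening in m; "gripper_force": force on a finger pad.
Only numpy, scipy, OpenCV 4.12 (cv2) and the standard library are available. Lean on these libraries where they do the work, as an engineer would, in place of code of your own. Each camera call takes 0.05 s, during which the arm holds its last target. There are 200 camera calls.

## Working session

There is one attempt and no reset: what is moved stays moved. The work goes in short steps, Python scripts to look and compute and a tool call to move; the robot and the scene stay as the last step left them, time stands still between calls to the robot, and variables do not carry over. Pictures are saved under pics/ and viewed, at most 10 in all, crops included, and the job is handed in when it is done.

Besides the shell and the picture viewer there is one more tool, called after "Emit:" by a JSON object that holds its "name" and its "arguments", one argument or row to a line. jog_arm: Moves the arm, as the interface text tells. Its arguments: {"type":"object","properties":{"moves":{"type":"array"}},"required":["moves"]}

```bash
mkdir -p pics
python3 - <<'E'
from workcell import ctrl,camera,camera_info
import cv2
for n in("top","side"):
    im=camera(n); cv2.imwrite(f"pics/{n}0.png",im[:,:,::-1]); print(n,camera_info(n))
s=ctrl.read_state();print(s["tool_pos"],s["tool_rot"],s["opening"],s["time_s"],ctrl.tip_reach)
E
```

```text
top {'fx': 481.10375371086036, 'fy': 481.10375371086036, 'cx': 277.01575364799317, 'cy': 209.0308989161125, 'xyz': array([ 0.35189597, -0.01514902,  1.21863166]), 'attitude': array([-2.14266838,  2.09999352, -0.18922589])}
side {'fx': 398.80936590209524, 'fy': 398.80936590209524, 'cx': 281.1795312275596, 'cy': 206.83657230426746, 'xyz': array([-0.09284462,  0.61598197,  0.64975277]), 'attitude': array([-0.96980309,  2.20878806, -1.28766467])}
[ 0.27066391 -0.59039179  0.22967698] [-3.06777388e+00 -6.69590233e-01  5.51976552e-04] 0.09420284267139932 0.1 0.025
```

View pics/top0.png

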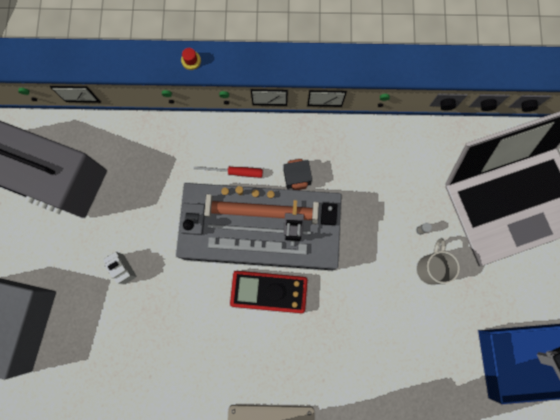

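View pics/side0.png

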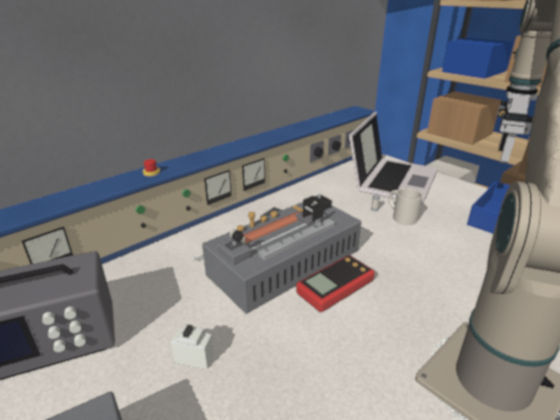

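The top view shows the housing at about (178-342, 183-269), with the slider near (294, 229), the switch near (190, 223) and posts at y≈192. The side view shows the housing at about (205-362, 195-300). I'll zoom in on both.

Run:
```python
import cv2
a=cv2.imread("pics/top0.png")[178:273,172:348]; cv2.imwrite("pics/topc.png",cv2.resize(a,None,fx=4.5,fy=4.5,interpolation=cv2.INTER_CUBIC))
a=cv2.imread("pics/side0.png")[190:300,200:365]; cv2.imwrite("pics/sidec.png",cv2.resize(a,None,fx=4.5,fy=4.5,interpolation=cv2.INTER_CUBIC))
```

```text
(no output)
```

View pics/topc.png

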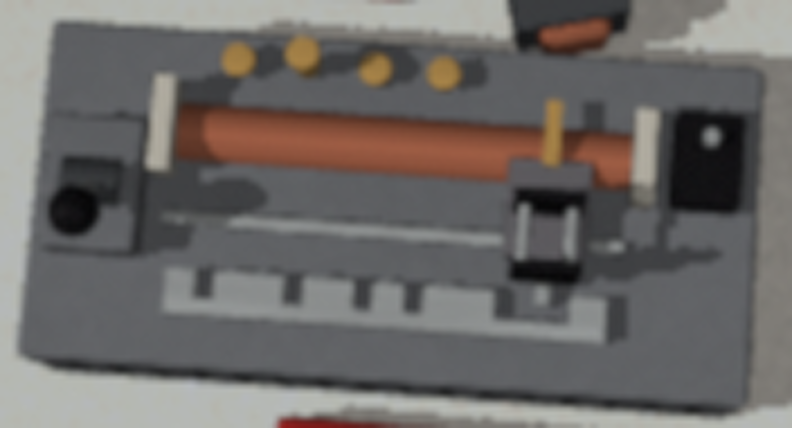

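View pics/sidec.png

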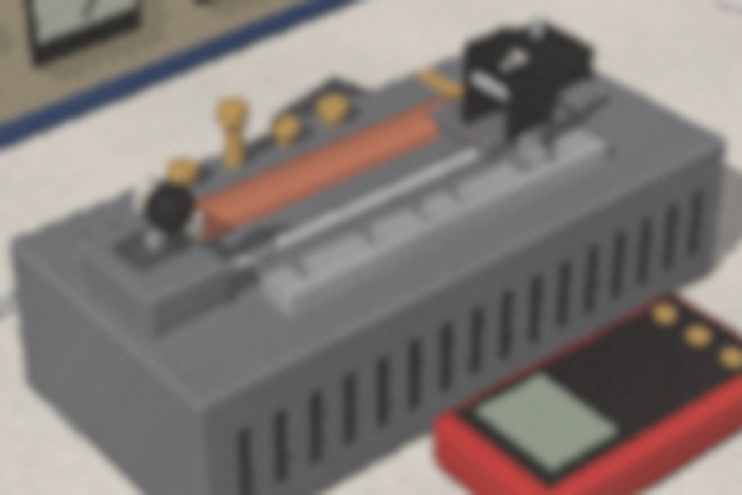

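The top crop (crop pixels, 4.5x) shows bar notches at x≈203, 292, 361, 412 and the parking notch at 545. The posts are at 237, 302, 376 and 444. The side crop shows that the second post from +y, at top crop (302, 52), is the tall one, so the target is the notch at 292. Next I'll fit the housing pose and measure notch and slider positions along y.

```bash
cat > h.py <<'E'
import numpy as np,cv2
from scipy.spatial.transform import Rotation as R
from scipy.optimize import least_squares
from workcell import camera_info
I={n:camera_info(n) for n in("top","side")}
def proj(n,P):
    i=I[n]; p=(np.atleast_2d(P)-i["xyz"])@R.from_rotvec(i["attitude"]).as_matrix()
    return np.c_[i["fx"]*p[:,0]/p[:,2]+i["cx"],i["fy"]*p[:,1]/p[:,2]+i["cy"]]
def cast(n,uv,z):
    i=I[n]; uv=np.atleast_2d(uv)
    d=np.c_[(uv[:,0]-i["cx"])/i["fx"],(uv[:,1]-i["cy"])/i["fy"],np.ones(len(uv))]@R.from_rotvec(i["attitude"]).as_matrix().T
    return i["xyz"]+d*((z-i["xyz"][2])/d[:,2])[:,None]
def toW(p,L): # p=(x,y,yaw), L local xyz
    c,s=np.cos(p[2]),np.sin(p[2]); L=np.atleast_2d(L)
    return np.c_[p[0]+c*L[:,0]-s*L[:,1],p[1]+s*L[:,0]+c*L[:,1],L[:,2]]
def toL(p,W):
    c,s=np.cos(p[2]),np.sin(p[2]); W=np.atleast_2d(W)-[p[0],p[1],0]
    return np.c_[c*W[:,0]+s*W[:,1],-s*W[:,0]+c*W[:,1],W[:,2]]
ct=lambda u,v:((u+.5)/4.5-.5+172,(v+.5)/4.5-.5+178)
cs=lambda u,v:((u+.5)/4.5-.5+200,(v+.5)/4.5-.5+190)
E
cat > fit.py <<'E'
from h import *
L=np.array([[.09,.19,.1],[.09,-.19,.1],[-.09,.19,.1],[-.09,-.19,.1],[-.0216,.155,.1615]])
T=np.array([ct(57,22),ct(763,70),ct(20,354),ct(746,402),ct(73,210)])
Ls=np.array([[-.09,.19,.1],[-.09,-.19,.1],[.09,.19,.1],[-.0216,.155,.1615]])
S=np.array([cs(207,407),cs(724,143),cs(14,243),cs(170,207)])
f=lambda p:np.r_[(proj("top",toW(p,L))-T).ravel(),(proj("side",toW(p,Ls))-S).ravel()]
r=least_squares(f,[.4,0,0]);p=r.x;print(p);print(np.round(f(p),2))
p2=least_squares(lambda p:f(p)[:10],p).x;print("top only",p2)
np.save("p.npy",p2)
p=p2
for nm,u,v,z in[("pointer tip",554,99,.118),("pl top L",519,197,.168),("pl top R",583,197,.168),("lev outer L",511,278,.168),("lev outer R",577,282,.168),("ball",73,210,.1615),("tallpost",302,52,.14),("p1",237,60,.114),("p3",376,70,.114),("p4",444,73,.114)]:
    print(nm,np.round(toL(p,cast("top",ct(u,v),z))[0]*1e3,1))
im=cv2.cvtColor(cv2.imread("pics/top0.png"),cv2.COLOR_BGR2GRAY).astype(np.float32)
ys=np.arange(.13,-.13,-.0005)
for x in(-.046,-.043):
    uv=proj("top",toW(p,np.c_[np.full(len(ys),x),ys,np.full(len(ys),.112)])).astype(np.float32)
    g=cv2.remap(im,uv[:,0],uv[:,1],cv2.INTER_LINEAR).ravel()
    t=(np.percentile(g,85)+np.percentile(g,15))/2
    k=np.where((g[:-1]>t)!=(g[1:]>t))[0]; print(x,t,[(round(float(ys[i])*1e3,1),'dn' if g[i]>t else 'up') for i in k])
E
python3 fit.py
```

```text
[ 0.52383247  0.03490011 -0.04659841]
[-1.04 -0.62  0.88 -1.05 -0.77  0.75  1.35  1.07  0.46  0.7  -1.37  0.11
  1.39 -1.42 -1.78 -0.81  0.57  0.51]
top only [ 0.52424089  0.03534577 -0.04953997]
pointer tip [ 60.5 -78.7 118. ]
pl top L [ -0.2 -63.8 168. ]
pl top R [  1.9 -95.1 168. ]
lev outer L [-40.4 -62.5 168. ]
lev outer R [-40.2 -94.8 168. ]
ball [-20.9 155.7 161.5]
tallpost [ 71.5  51.7 140. ]
p1 [ 70.6  87.9 114. ]
p3 [ 70.3  14.9 114. ]
p4 [ 71.2 -20.6 114. ]
-0.046 108.342285 [(117.0, 'up'), (100.0, 'dn'), (90.0, 'up'), (54.5, 'dn'), (44.0, 'up'), (18.0, 'dn'), (8.0, 'up'), (-8.0, 'dn'), (-18.0, 'up'), (-54.0, 'dn'), (-75.0, 'up'), (-80.5, 'dn'), (-92.5, 'up'), (-112.0, 'dn')]
-0.043 104.33374 [(118.0, 'up'), (100.5, 'dn'), (90.0, 'up'), (54.0, 'dn'), (44.5, 'up'), (18.0, 'dn'), (8.0, 'up'), (-7.5, 'dn'), (-18.0, 'up'), (-54.0, 'dn'), (-73.0, 'up'), (-82.0, 'dn'), (-93.0, 'up'), (-112.0, 'dn')]
```

Target notch middle is at y≈+49.2 and the slider at ≈-78.7, so the travel is about 128 mm. First I'll raise the arm and rotate it.

```bash
cat > d.py <<'E'
import sys
from h import *
from workcell import ctrl
def delta(L):
    p=np.load("p.npy");s=ctrl.read_state();M=R.from_rotvec(s["tool_rot"]).as_matrix()
    W=toW(p,L)[0];c,sn=np.cos(p[2]),np.sin(p[2])
    yd=np.array([c,sn,0]);zd=np.array([0,0,-1.]);D=np.c_[np.cross(yd,zd),yd,zd]
    print("tool-frame shift mm",np.round(M.T@(W-s["tool_pos"])*1e3,1),"turn",np.round(R.from_matrix(M.T@D).as_rotvec(),4),
     "local shift",np.round(D.T@(W-s["tool_pos"])*1e3,1),"here local",np.round(toL(p,s["tool_pos"])[0]*1e3,1),"F",np.round(s["force"],1),"op",round(s["opening"]*1e3,1),"gf",np.round(s["gripper_force"],1),"t",s["time_s"])
delta([float(a)/1e3 for a in sys.argv[1:4]])
E
python3 d.py -11 -78.7 260
```

```text
tool-frame shift mm [ 445.2 -398.5  -29.7] turn [-1.5000e-03 -9.0000e-04 -1.0915e+00] local shift [558.8 211.3 -30.3] here local [-222.3 -637.5  229.7] F [ 0.2  0.3 -0.4] op 94.2 gf 0.0 t 0.1
```

Emit:
{"name": "jog_arm", "arguments": {
  "moves": [
    [0,0,0,0,0,-0.03,0.094],
    [0,0,0,0,0,-0.03,0.094],
    [0,0,0,0,0,-0.03,0.094],
    [0,0,0,0,0,-0.03,0.094],
    [0,0,0,0,0,0,0.094]
  ]
}}

```text
time_s: 0.52
tool_pos: [0.272, -0.5934, 0.3568]
tool_rot: [3.059, 0.667, 0.004]
force: [0.3, -0.7, 1.6]
opening: 0.0936
gripper_force: 0.0
```

Emit:
{"name": "jog_arm", "arguments": {
  "moves": [
    [0,0,0,0.022,-0.02,0,0.094],
    [0,0,0,0.022,-0.02,0,0.094],
    [0,0,0,0.022,-0.02,0,0.094],
    [0,0,0,0.022,-0.02,0,0.094],
    [0,0,0,0.022,-0.02,0,0.094]
  ]
}}

```text
time_s: 0.93
tool_pos: [0.3293, -0.4525, 0.3497]
tool_rot: [-3.068, -0.669, 0.001]
force: [0.8, 0.3, 0.2]
opening: 0.094
gripper_force: 0.0
```

Emit:
{"name": "jog_arm", "arguments": {
  "moves": [
    [0,0,0,0.022,-0.02,0,0.094],
    [0,0,0,0.022,-0.02,0,0.094],
    [0,0,0,0.022,-0.02,0,0.094],
    [0,0,0,0.022,-0.02,0,0.094],
    [0,0,0,0.022,-0.02,0,0.094]
  ]
}}

```text
time_s: 1.35
tool_pos: [0.3876, -0.3158, 0.3499]
tool_rot: [-3.069, -0.67, 0.001]
force: [-0.6, -0.1, -0.2]
opening: 0.094
gripper_force: 0.0
```

Emit:
{"name": "jog_arm", "arguments": {
  "moves": [
    [0,0,0,0.022,-0.02,0,0.094],
    [0,0,0,0.022,-0.02,0,0.094],
    [0,0,0,0.022,-0.02,0,0.094],
    [0,0,0,0.022,-0.02,0,0.094],
    [0,0,0,0.022,-0.02,0,0.094]
  ]
}}

```text
time_s: 1.77
tool_pos: [0.4458, -0.1791, 0.35]
tool_rot: [-3.069, -0.67, 0.001]
force: [0.0, -1.2, 0.6]
opening: 0.0941
gripper_force: 0.0
```

Emit:
{"name": "jog_arm", "arguments": {
  "moves": [
    [0,0,0,0.022,-0.02,0,0.094],
    [0,0,0,0.022,-0.02,0,0.094],
    [0,0,0,0.022,-0.02,0,0.094],
    [0,0,0,0.022,-0.02,0,0.094],
    [0,0,0,0.022,-0.02,0,0.094]
  ]
}}

```text
time_s: 2.18
tool_pos: [0.5041, -0.0425, 0.3499]
tool_rot: [-3.069, -0.67, 0.001]
force: [0.8, -1.1, 0.2]
opening: 0.0939
gripper_force: 0.0
```

Emit:
{"name": "jog_arm", "arguments": {
  "moves": [
    [0,0,-0.12,0,0,0,0.094],
    [0,0,-0.12,0,0,0,0.094],
    [0,0,-0.12,0,0,0,0.094],
    [0,0,-0.12,0,0,0,0.094],
    [0,0,-0.12,0,0,0,0.094]
  ]
}}

```text
time_s: 2.6
tool_pos: [0.5038, -0.0438, 0.3498]
tool_rot: [-2.729, -1.555, 0.002]
force: [-0.6, 0.5, 0.1]
opening: 0.0937
gripper_force: 0.0
```

Emit:
{"name": "jog_arm", "arguments": {
  "moves": [
    [0,0,-0.12,0,0,0,0.094],
    [0,0,-0.12,0,0,0,0.094],
    [0,0,-0.12,0,0,0,0.094],
    [0,0,-0.12,0,0,0,0.094],
    [0,0,0,0,0,0,0.094]
  ]
}}

```text
time_s: 3.02
tool_pos: [0.5037, -0.044, 0.3498]
tool_rot: [-2.284, -2.155, 0.001]
force: [0.2, 0.7, -0.5]
opening: 0.0941
gripper_force: 0.0
```

```bash
python3 d.py -11 -78.7 260
```

```text
tool-frame shift mm [ 1.6  5.7 89.8] turn [-0.0013 -0.0003 -0.0085] local shift [ 1.5  5.6 89.8] here local [-16.6 -80.2 349.8] F [ 0.2  0.7 -0.5] op 94.1 gf 0.0 t 3.0167
```

Emit:
{"name": "jog_arm", "arguments": {
  "moves": [
    [0,0,-0.0085,0.0015,0.0057,0.03,0.094],
    [0,0,0,0,0,0.03,0.094],
    [0,0,0,0,0,0.03,0.094],
    [0,0,0,0,0,0.03,0.094],
    [0,0,0,0,0,0.02,0.094]
  ]
}}

```text
time_s: 3.43
tool_pos: [0.5083, -0.0429, 0.2077]
tool_rot: [-2.281, -2.156, 0.004]
force: [-0.2, 0.0, 0.2]
opening: 0.0941
gripper_force: 0.0
```

Emit:
{"name": "jog_arm", "arguments": {
  "moves": [
    [0,0,0,0,0,0.02,0.094],
    [0,0,0,0,0,0.02,0.094],
    [0,0,0,0,0,0.017,0.07],
    [0,0,0,0,0,0,0.06],
    [0,0,0,0,0,0,0.06]
  ]
}}

```text
time_s: 3.85
tool_pos: [0.5093, -0.0427, 0.1528]
tool_rot: [-2.28, -2.159, 0.002]
force: [0.1, 0.5, 0.6]
opening: 0.0775
gripper_force: 0.0
```

```bash
python3 d.py -11 -78.7 153
python3 - <<'E'
from workcell import camera
import cv2
a=camera("side")[:,:,::-1]; b=camera("top")[:,:,::-1]
import numpy as np
cv2.imwrite("pics/s1.png",np.hstack([cv2.resize(a[170:300,240:370],(400,400),interpolation=3),cv2.resize(b[180:280,240:340],(400,400),interpolation=3)]))
E
```

```text
tool-frame shift mm [-0.   0.1 -0.2] turn [-0.0022  0.     -0.0049] local shift [-0.   0.1 -0.2] here local [-11.1 -78.7 152.8] F [0.1 0.5 0.6] op 77.5 gf 0.0 t 3.85
```

View pics/s1.png

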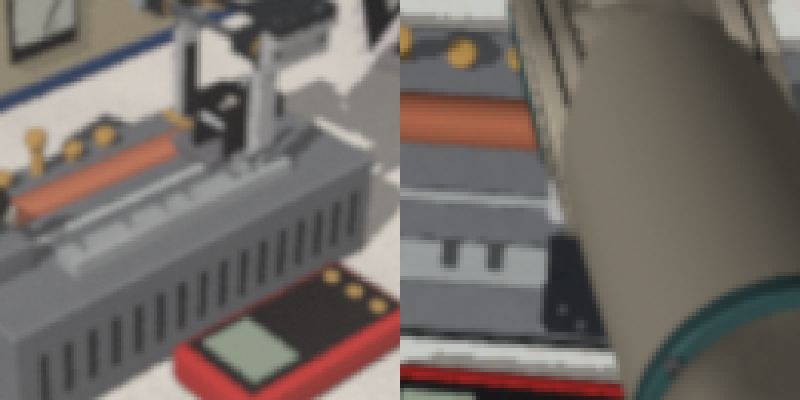

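The fingers straddle the plate and lever (left half, ~(190-275, 40-160)); the top view is blocked by the arm. I'll close gradually.

Emit:
{"name": "jog_arm", "arguments": {
  "moves": [
    [0,0,0,0,0,0,0.05],
    [0,0,0,0,0,0,0.046],
    [0,0,0,0,0,0,0.044],
    [0,0,0,0,0,0,0.043],
    [0,0,0,0,0,0,0.042]
  ]
}}

```text
time_s: 4.37
tool_pos: [0.5075, -0.0429, 0.1535]
tool_rot: [-2.277, -2.16, 0.006]
force: [-4.3, 0.4, 4.4]
opening: 0.0424
gripper_force: 2.8
```

Emit:
{"name": "jog_arm", "arguments": {
  "moves": [
    [0,0,0,0,0,0,0.041],
    [0,0,0,0,0,0,0.04],
    [0,0,0,0,0,0,0.039],
    [0,0,0,0,0,0,0.038],
    [0,0,0,0,0,0,0.038]
  ]
}}

```text
time_s: 4.78
tool_pos: [0.5081, -0.0429, 0.1534]
tool_rot: [-2.278, -2.161, 0.004]
force: [-5.2, -0.0, 4.6]
opening: 0.038
gripper_force: 4.1
```

Emit:
{"name": "jog_arm", "arguments": {
  "moves": [
    [0,0,0,0,0,0,0.037],
    [0,0,0,0,0,0,0.036],
    [0,0,0,0,0,0,0.035],
    [0,0,0,0,0,0,0.0345],
    [0,0,0,0,0,0,0.034]
  ]
}}

```text
time_s: 5.2
tool_pos: [0.51, -0.043, 0.1534]
tool_rot: [2.279, 2.162, -0.0]
force: [-2.4, -0.5, 1.7]
opening: 0.034
gripper_force: 7.0
```

```bash
python3 d.py -11 -78.7 153
```

```text
tool-frame shift mm [ 0.3 -0.6  0.4] turn [-0.0001  0.0002 -0.0031] local shift [ 0.3 -0.6  0.4] here local [-10.4 -79.  153.4] F [-2.4 -0.5  1.7] op 34.0 gf 7.0 t 5.2
```

Both pads are in contact (~7 N), within the limit. Sliding now.

Emit:
{"name": "jog_arm", "arguments": {
  "moves": [
    [0,0,0,0.002,0,0,0.034],
    [0,0,0,0.004,0,0,0.034],
    [0,0,0,0.006,0,0,0.034],
    [0,0,0,0.006,0,0,0.034],
    [0,0,0,0.006,0,0,0.034]
  ]
}}

```text
time_s: 5.62
tool_pos: [0.5112, -0.018, 0.1534]
tool_rot: [-2.279, -2.163, -0.0]
force: [-3.2, -0.4, 0.8]
opening: 0.0344
gripper_force: 7.2
```

```bash
python3 d.py -11 49.3 153
```

```text
tool-frame shift mm [103.2  -0.9   0.4] turn [-0.     -0.0002 -0.0027] local shift [103.2  -0.7   0.4] here local [-10.3 -53.9 153.4] F [-3.2 -0.4  0.8] op 34.4 gf 7.2 t 5.6167
```

Emit:
{"name": "jog_arm", "arguments": {
  "moves": [
    [0,0,0,0.006,0,0,0.034],
    [0,0,0,0.006,0,0,0.034],
    [0,0,0,0.006,0,0,0.034],
    [0,0,0,0.006,0,0,0.034],
    [0,0,0,0.006,0,0,0.034]
  ]
}}

```text
time_s: 6.03
tool_pos: [0.5128, 0.0119, 0.1535]
tool_rot: [-2.279, -2.163, -0.0]
force: [-3.5, -1.5, 0.6]
opening: 0.0339
gripper_force: 7.2
```

Emit:
{"name": "jog_arm", "arguments": {
  "moves": [
    [0,0,0,0.006,0,0,0.034],
    [0,0,0,0.006,0,0,0.034],
    [0,0,0,0.006,0,0,0.034],
    [0,0,0,0.006,0,0,0.034],
    [0,0,0,0.006,0,0,0.034]
  ]
}}

```text
time_s: 6.45
tool_pos: [0.5143, 0.0417, 0.1535]
tool_rot: [-2.279, -2.162, 0.0]
force: [-4.1, -2.4, 1.1]
opening: 0.034
gripper_force: 7.1
```

Emit:
{"name": "jog_arm", "arguments": {
  "moves": [
    [0,0,0,0.006,0,0,0.034],
    [0,0,0,0.006,0,0,0.034],
    [0,0,0,0.006,0,0,0.034],
    [0,0,0,0.006,0,0,0.034],
    [0,0,0,0.006,0,0,0.034]
  ]
}}

```text
time_s: 6.87
tool_pos: [0.5159, 0.0717, 0.1535]
tool_rot: [-2.279, -2.162, 0.0]
force: [-4.7, -0.3, 1.9]
opening: 0.0344
gripper_force: 6.9
```

Emit:
{"name": "jog_arm", "arguments": {
  "moves": [
    [0,0,0,0.006,0,0,0.034],
    [0,0,0,0.005,0,0,0.034],
    [0,0,0,0.003,0,0,0.034],
    [0,0,0,0,0,0,0.034],
    [0,0,0,0,0,0,0.034]
  ]
}}

```text
time_s: 7.28
tool_pos: [0.5166, 0.0862, 0.1535]
tool_rot: [-2.277, -2.163, -0.001]
force: [-4.3, 1.1, -0.0]
opening: 0.0342
gripper_force: 6.6
```

```bash
python3 d.py -11 49.3 153
python3 - <<'E'
from workcell import camera
import cv2
import numpy as np
a=camera("side")[:,:,::-1]; b=camera("top")[:,:,::-1]
cv2.imwrite("pics/s2raw.png",a)
cv2.imwrite("pics/s2.png",np.hstack([cv2.resize(a[190:270,220:300],(480,480),interpolation=3),cv2.resize(b[180:270,180:240],(320,480),interpolation=3)]))
E
```

```text
tool-frame shift mm [-1.1 -0.8  0.5] turn [ 0.     -0.0012 -0.0021] local shift [-1.1 -0.9  0.5] here local [-10.1  50.4 153.5] F [-4.3  1.1 -0. ] op 34.2 gf 6.6 t 7.2833
```

View pics/s2.png

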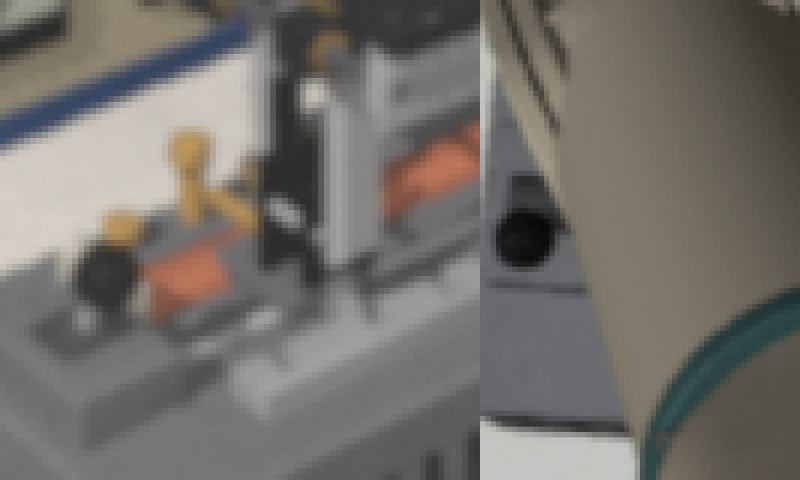

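The slider pointer is just beside the tall post (crop ~(245, 215)), and the adjustment needed is about -1 mm. I'll make it, then open slightly and feel whether the lever follows.

Emit:
{"name": "jog_arm", "arguments": {
  "moves": [
    [0,0,0,-0.0012,0,0,0.034],
    [0,0,0,0,0,0,0.034],
    [0,0,0,0,0,0,0.036],
    [0,0,0,0,0,0,0.038],
    [0,0,0,0,0,0,0.04]
  ]
}}

```text
time_s: 7.8
tool_pos: [0.5155, 0.0836, 0.1535]
tool_rot: [-2.279, -2.161, 0.003]
force: [-6.6, 1.2, 3.1]
opening: 0.0397
gripper_force: 3.5
```

Emit:
{"name": "jog_arm", "arguments": {
  "moves": [
    [0,0,0,0,0,0,0.04],
    [0,0,0,0,0,0,0.04],
    [0,0,0,0,0,0,0.041],
    [0,0,0,0,0,0,0.041],
    [0,0,0,0,0,0,0.041]
  ]
}}

```text
time_s: 8.22
tool_pos: [0.5157, 0.0836, 0.1534]
tool_rot: [-2.279, -2.161, 0.002]
force: [-6.4, 1.7, 3.4]
opening: 0.0409
gripper_force: 3.4
```

```bash
python3 d.py -11 49.3 153
```

```text
tool-frame shift mm [ 1.5 -0.1  0.4] turn [-0.0017  0.0004 -0.0034] local shift [ 1.5 -0.1  0.4] here local [-10.9  47.8 153.4] F [-6.4  1.7  3.4] op 40.9 gf 3.4 t 8.2167
```

Emit:
{"name": "jog_arm", "arguments": {
  "moves": [
    [0,0,0,0,0,0,0.043],
    [0,0,0,0,0,0,0.045],
    [0,0,0,0,0,0,0.046],
    [0,0,0,0,0,0,0.046],
    [0,0,0,0,0,0,0.046]
  ]
}}

```text
time_s: 8.63
tool_pos: [0.5162, 0.0836, 0.1535]
tool_rot: [-2.279, -2.161, 0.001]
force: [-5.8, 1.3, 1.4]
opening: 0.0458
gripper_force: 2.9
```

```bash
python3 d.py -11 49.3 153
```

```text
tool-frame shift mm [ 1.5 -0.6  0.5] turn [-0.0008  0.0002 -0.0036] local shift [ 1.5 -0.6  0.5] here local [-10.4  47.8 153.5] F [-5.8  1.3  1.4] op 45.8 gf 2.9 t 8.6333
```

The lever follows past the resting position, so the latch dropped in. I'll open and lift, then move back toward the robot to clear the view.

Emit:
{"name": "jog_arm", "arguments": {
  "moves": [
    [0,0,0,0,0,0,0.054],
    [0,0,0,0,0,0,0.064],
    [0,0,0,0,0,0,0.07],
    [0,0,0,0,0,-0.02,0.07],
    [0,0,0,0,0,-0.03,0.07]
  ]
}}

```text
time_s: 9.05
tool_pos: [0.5165, 0.083, 0.2023]
tool_rot: [-2.279, -2.161, 0.004]
force: [0.6, -0.7, 0.6]
opening: 0.0698
gripper_force: 0.0
```

Emit:
{"name": "jog_arm", "arguments": {
  "moves": [
    [0,0,0,0,0,-0.03,0.06],
    [0,0,0,0,0,-0.02,0.03],
    [0,0,0,0.02,-0.02,0,0],
    [0,0,0,0.03,-0.02,0,0],
    [0,0,0,0.03,-0.015,0,0]
  ]
}}

```text
time_s: 9.47
tool_pos: [0.4668, 0.1666, 0.2546]
tool_rot: [2.281, 2.157, 0.006]
force: [0.2, 0.5, 0.0]
opening: 0.04
gripper_force: 0.0
```

```bash
python3 d.py -52 153 170
python3 - <<'E'
from workcell import camera
import cv2
import numpy as np
a=camera("side")[:,:,::-1]; b=camera("top")[:,:,::-1]
cv2.imwrite("pics/s3.png",np.hstack([cv2.resize(a[190:270,210:290],(480,480),interpolation=3),cv2.resize(b[180:270,180:240],(320,480),interpolation=3)]))
E
```

```text
tool-frame shift mm [24.7 11.4 84.7] turn [ 0.0041 -0.001  -0.0065] local shift [24.7 11.9 84.6] here local [-63.9 128.3 254.6] F [0.2 0.5 0. ] op 40.0 gf 0.0 t 9.4667
```

View pics/s3.png

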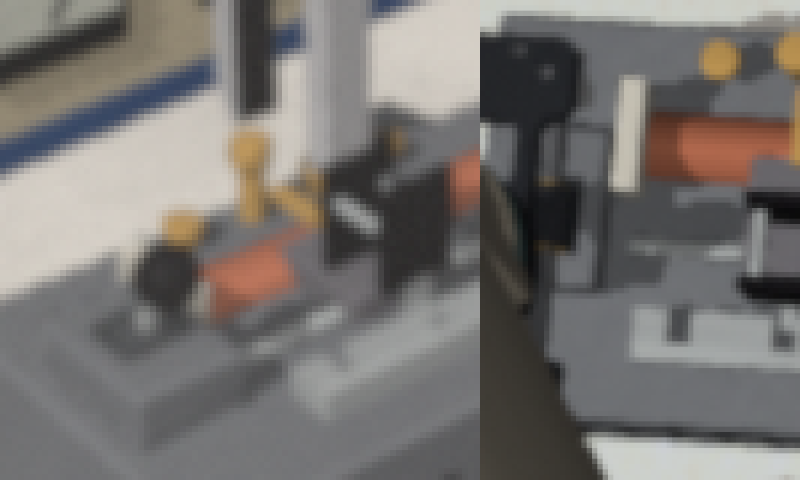

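The slider is at the tall post with the tooth in the second notch (top crop ~(785, 340)), and the lever is out. The toggle ball is at side crop (165, 280). Next I'll go to the toggle with the fingers closed.

Emit:
{"name": "jog_arm", "arguments": {
  "moves": [
    [0,0,0,0.025,0.003,0,0],
    [0,0,0,0.001,0.001,0.02,0],
    [0,0,0,0,0,0.03,0],
    [0,0,0,0,0,0.03,0],
    [0,0,0,0,0,0,0]
  ]
}}

```text
time_s: 9.98
tool_pos: [0.4699, 0.1903, 0.1695]
tool_rot: [-2.278, -2.161, 0.01]
force: [-1.0, -0.7, -0.5]
opening: 0.001
gripper_force: 0.0
```

```bash
python3 d.py -2 155 175
python3 - <<'E'
from workcell import camera
import cv2
import numpy as np
a=camera("side")[:,:,::-1]; b=camera("top")[:,:,::-1]
cv2.imwrite("pics/s4.png",np.hstack([cv2.resize(a[190:270,200:280],(480,480),interpolation=3),cv2.resize(b[180:270,180:240],(320,480),interpolation=3)]))
E
```

```text
tool-frame shift mm [ 3.1 59.9 -5.8] turn [-0.0054  0.0035 -0.0035] local shift [ 2.9 60.  -5.5] here local [-62.  152.1 169.5] F [-1.  -0.7 -0.5] op 1.0 gf 0.0 t 9.9833
```

View pics/s4.png

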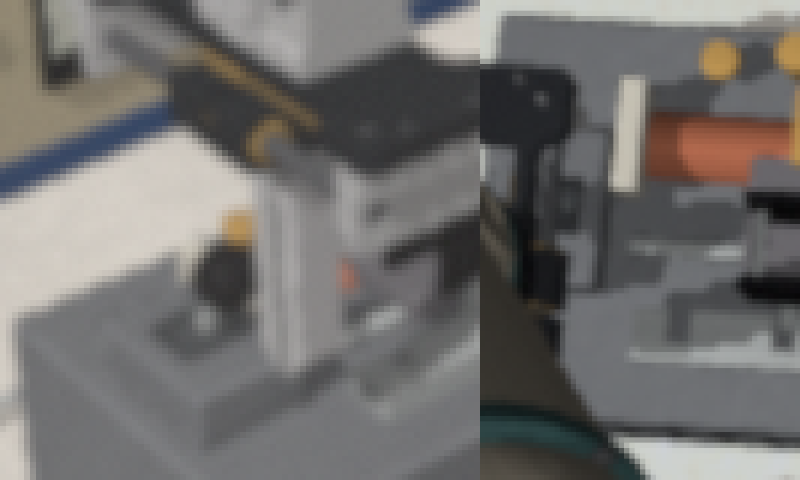

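The closed fingers stand just on the robot side of the ball (side crop fingers ~(295, 280), ball (222, 275)). Pushing now.

Emit:
{"name": "jog_arm", "arguments": {
  "moves": [
    [0,0,0,0.003,0.01,-0.005,0],
    [0,0,0,0,0.012,0,0],
    [0,0,0,0,0.012,0,0],
    [0,0,0,0,0.01,0,0],
    [0,0,0,0,0.008,0,0]
  ]
}}

```text
time_s: 10.5
tool_pos: [0.5236, 0.1945, 0.1831]
tool_rot: [2.277, 2.164, 0.007]
force: [-0.9, 1.8, 0.3]
opening: 0.0007
gripper_force: 0.9
```

Emit:
{"name": "jog_arm", "arguments": {
  "moves": [
    [0,0,0,0,0.005,0,0],
    [0,0,0,0,0.003,0,0],
    [0,0,0,0,0.001,0,0],
    [0,0,0,0,0,0,0],
    [0,0,0,0,0,0,0]
  ]
}}

```text
time_s: 10.92
tool_pos: [0.5309, 0.1932, 0.1804]
tool_rot: [-2.277, -2.161, 0.001]
force: [-8.2, 0.3, 12.3]
opening: 0.0003
gripper_force: 5.7
```

```bash
python3 d.py -2 155 175
```

```text
tool-frame shift mm [-3.  -0.8  5.4] turn [-0.0019 -0.0008 -0.0027] local shift [-3.  -0.8  5.4] here local [ -1.2 158.  180.4] F [-8.2  0.3 12.3] op 0.3 gf 5.7 t 10.9167
```

It pressed against the stop with 8 N. I'll back off, lift, and look.

Emit:
{"name": "jog_arm", "arguments": {
  "moves": [
    [0,0,0,0,-0.01,0,0],
    [0,0,0,0,-0.02,0,0],
    [0,0,0,0,-0.01,-0.02,0],
    [0,0,0,0,0,-0.03,0],
    [0,0,0,0,0,-0.03,0]
  ]
}}

```text
time_s: 11.33
tool_pos: [0.4919, 0.1938, 0.2596]
tool_rot: [2.279, 2.163, -0.001]
force: [-0.2, -0.2, -0.0]
opening: 0.0006
gripper_force: 0.0
```

Emit:
{"name": "jog_arm", "arguments": {
  "moves": [
    [0,0,0,0.02,-0.03,-0.02,0],
    [0,0,0,0.03,-0.03,0,0],
    [0,0,0,0.03,-0.03,0,0],
    [0,0,0,0.03,-0.03,0,0],
    [0,0,0,0,0,0,0]
  ]
}}

```text
time_s: 11.75
tool_pos: [0.3742, 0.3159, 0.2802]
tool_rot: [-2.263, -2.173, -0.007]
force: [-0.6, 0.8, 0.0]
opening: 0.0002
gripper_force: 0.0
```

Run:
```python
from workcell import camera
from h import *
a=camera("side")[:,:,::-1]; b=camera("top")[:,:,::-1]
cv2.imwrite("pics/t5.png",b)
cv2.imwrite("pics/s5.png",np.hstack([cv2.resize(a[195:265,210:290],(400,350),interpolation=3),cv2.resize(b[180:270,180:260],(400,450),interpolation=3)[:350]]))
p=np.load("p.npy")
print(proj("top",toW(p,[[.0216,.155,.1615],[-.036,.0492,.168],[.006,.0492,.168],[.06,.0492,.118]])),proj("side",toW(p,[[.0216,.155,.1615]])))
```

```text
[[190.10093786 205.56678116]
 [234.65063318 233.8861548 ]
 [236.28297111 215.1329743 ]
 [240.14278749 196.11147334]] [[226.76441406 227.89924463]]
```

View pics/s5.png

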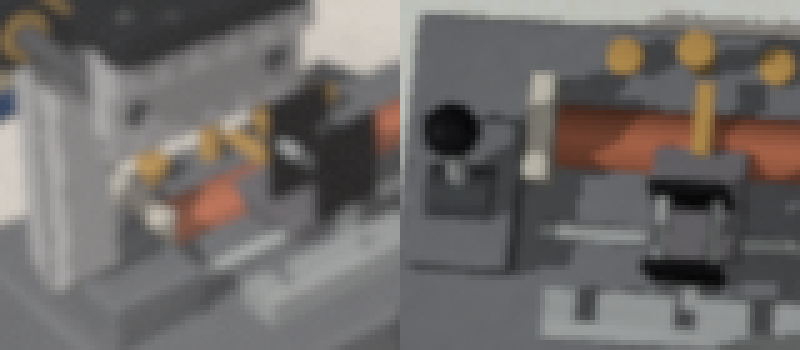

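The ball is at top px (190.4, 205.8), against (190.1, 205.6) predicted for fully on. Lever and plate span 20.8 px, the same as at the latched start, and the tooth sits in the notch beside the tall post.

```bash
python3 -c "
from workcell import hand_in
print(hand_in())"
```

```text
the job is handed in; nothing more can be done
None
```

The slider is latched in the notch beside the tall post, then the toggle switch was thrown fully over away from the robot, and the job is handed in (about 12 s used, no result returned).

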